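# Load the block carrier for the mill and hold it up level

### The arm

A 6-joint arm with a two-finger parallel gripper is mounted at the origin on the work surface. World frame = base frame: x ahead of the robot, y to its left, z up, the work surface at z = 0. Lengths are in m, angles in degrees, forces in N, time in s.
With the tool pointing down it reaches from about 0.25 to 0.725 m from the base axis. Payload 9.7 kg.
Tool frame: the origin (TCP) lies midway between the tips of the shut fingers; the grasp point (between the pads) lies 19 mm behind it; z points along the fingers, y is the line along which they close (so a half turn about z gives the same grasp; the last joint's range is limited). The gripper opens to 85 mm and grips with 20 to 120 N. Pads are 22 mm wide; open, the fingers measure 114 mm over their backs; the gripper's body (76 mm by 85 mm) begins 54 mm behind the grasp point. The pads swing forward as they close: fully open they stand 13 mm farther back than shut.
Start: joints at [-76.203, 4.979, 10.078, 95.1, 0, 90], TCP at [0.131, -0.534, 0.231] pointing down, gripper open.
Joint ranges: [-179.16, 179.16], [-48.56, 103.87], [-65.8, 70.77], [-126.05, 130.52], [-82.76, 87.17], [-180, 180]. Speed limits (degrees/s): [127.2, 127.2, 147.25, 180, 180, 180].

### API

Orientations are given as [roll, pitch, yaw] about the fixed x, y, z axes, in that order (R = Rz(yaw) Ry(pitch) Rx(roll)).
In Python, from workcell import bot gives the robot as it stands.
- The arm moves only by the shell command python3 -m crank 'ROWS' [FORCE]. ROWS is JSON, a list of rows, each an object with "gripper": the finger opening in mm, from 0 to 85.4; "travel": the shift along the tool's x, y, z in mm, a list of three; "twist": the turn, a rotation vector about the tool's x, y, z in rad, a list of three. In form: [{"gripper": gripper, "travel": [tx, ty, tz], "twist": [rx, ry, rz]}, ...]. A call has 1 to 12 rows; each row shifts and turns the commanded pose from where the row before left it, along the tool's axes as they then stand; what a row does not reach is not made up. A row lasts 1/8 s, in which the tool goes at most 62.5 mm and 10.7 degrees, less where a joint would pass 70% of its speed; a pose out of reach is approached as far as the arm can. A call is refused whole if a number of a shift passes 62.5 or a number of a turn 0.188, either way. A call with a gripper value outside its range is refused whole. The fingers move at their own pace and stop on an object; FORCE is the grip in N (left out, the last holds). Time passes only in rows, so rows that do not move let the fingers close. It gives the time, the measured TCP pose, the force, the opening and the grip force at its end, in the units of the state.
- bot.get_obs(): the state, without advancing time (a new reading comes with each control period).
- bot.camera(name): name is "scene" or "top" or "wrist"; returns the picture (400x640x3 uint8, red, green, blue); there is no depth.
- bot.calibration(name): a dict with "vfov" (degrees; the focal length in pixels is half the picture's height over the tangent of half this angle, whatever the lens; pixels are square), "cx", "cy" (the principal point, pixels), "camera_from_world" (4x4, takes a point from world to camera coordinates). Camera axes: x right, y down, z forward; pixel columns grow to the right and rows downward; lengths in m; the calibration is good to about 2 mm. A picture is of the moment at which its call begins: read the wrist's pose just before it. calibration takes no time and is no camera call; for the wrist camera it gives the pose at the moment of the call.
- bot.job_done(): hands the job in; it is judged then, once.
The state is a dict: "time": time; "q": joint angles; "qd": joint speeds; "joint_efforts": joint torques, N m; "ee_pos": TCP position; "tcp_rot": TCP orientation; "wrist_force": force on the tool from outside, world axes, zero at the start; "torque": the same for the moment, N m; "opening": finger opening in m; "grasp_force": force on a finger pad.
Only numpy, scipy, OpenCV 4.12 (cv2) and the standard library are available. Lean on these libraries where they do the work, as an engineer would, in place of code of your own. Each camera call takes 0.05 s, during which the arm holds its last target. There are 200 camera calls.

### The job

For the next milling job, two ceramic blocks, one long and one short, wait in the grey stand: plug each of them fully down into a free hole of the teal carrier, in the row where a block of its own length already stands. Then take the carrier by the black grip of its handle, lift it about 10 cm clear of the bench, and finish while still holding it there, steady and level, with all four blocks in it. Do not let a block fall over or the carrier tip, and leave the model, the jar and the caliper where they are.

Things in the scene. Friction and masses are not known exactly. Their poses are not given: they have to be found in the camera images.
- carrier: Loose teal carrier, 0.3-0.55 kg: deck 112 (x) by 200 (y) mm, its top 18 mm above the origin (centre of the underside, z up; feet 6 mm). Round through holes of 8.5 mm: a row at y = -75 mm and one at y = +75 mm, each with holes at x = -38, 0, +38 mm. One end hole of each row is taken, the others free. A block fully in rests its flange on the deck (origin at z = 18 mm).
- grip (a point): Centre of the carrier handle's black grip bar, 70 mm above the centre of the carrier's underside. Axes as the carrier: the bar is 64 mm long in y, 12 mm wide in x, 12 mm high. Two thin steel posts at y = -27 and +27 mm join it rigidly to the deck.
- stand: Grey goods-in stand, fixed to the bench, 44 (x) by 150 (y) mm, 18 mm high. Origin: centre of the underside, z up. Five 8.5 mm holes in a row along y, 28 mm apart, the middle one at the centre. It holds the two blocks to be loaded, at y = -56 and +28 mm (either in either place), flanges on its top.
- long_a: Ivory ceramic block, 15 x 15 mm, 40 mm long, upright on a 15 x 15 x 3 mm steel flange; below it a round mandrel 6 mm thick, 11 mm long, end chamfered. Origin: centre of the flange's underside, which rests on what the mandrel is plugged into; top 43 mm above it. z up, x and y square to the sides. Already stands in an end hole of one carrier row: that row is for long blocks.
- short_a: Ivory ceramic block, 15 x 15 mm, 20 mm long, upright on a 15 x 15 x 3 mm steel flange; below it a round mandrel 6 mm thick, 11 mm long, end chamfered. Origin: centre of the flange's underside, which rests on what the mandrel is plugged into; top 23 mm above it. z up, x and y square to the sides. Already stands in an end hole of one carrier row: that row is for short blocks.
- long_b: Ivory ceramic block, 15 x 15 mm, 40 mm long, upright on a 15 x 15 x 3 mm steel flange; below it a round mandrel 6 mm thick, 11 mm long, end chamfered. Origin: centre of the flange's underside, which rests on what the mandrel is plugged into; top 43 mm above it. z up, x and y square to the sides. To be loaded; starts in a hole of the grey stand.
- short_b: Ivory ceramic block, 15 x 15 mm, 20 mm long, upright on a 15 x 15 x 3 mm steel flange; below it a round mandrel 6 mm thick, 11 mm long, end chamfered. Origin: centre of the flange's underside, which rests on what the mandrel is plugged into; top 23 mm above it. z up, x and y square to the sides. To be loaded; starts in a hole of the grey stand.
- model: Bystander: a yellow stone dental model with pink wax and teeth, about 70 x 66 mm and 34 mm high, loose. Origin: on its underside, near the centre.
- jar: Bystander: a small amber jar with a black cap, 42 mm in diameter and 46 mm high, loose. Origin: centre of its underside.
- caliper: Bystander: a digital caliper lying flat, about 215 x 62 mm and 14 mm high, loose. Origin: on its underside, middle of the beam; x along the beam.
Not all that is in view belongs to the job. Leave any orange or purple look-alike of the short_a alone.

How it is judged:
By the outcome, as a careful person would: the job done as asked, in the order asked, and still so for the second after the job is handed in, while the arm keeps its last pose, push and grip.
It also fails if it takes over 72 s, if anything falls off the work surface, if the arm or the gripper's body presses on something with over 40 N, if the wrist force passes 120 N, or if a joint passes its speed limit or range.

## Working session

There is one attempt and no reset: what is moved stays moved. The work goes in short steps, Python scripts to look and compute and a shell command to move; the robot and the scene stay as the last step left them, time stands still between calls to the robot, and variables do not carry over. Pictures are saved under pics/ and viewed, at most 10 in all, crops included, and the job is handed in when it is done.

```bash
ls; mkdir -p pics; python3 - <<'E'
from workcell import bot
import cv2,numpy as np
o=bot.get_obs();print({k:np.round(v,3).tolist() for k,v in o.items()})
for n in("top","scene"):
    im=bot.camera(n);c=bot.calibration(n)
    cv2.imwrite(f"pics/{n}0.png",im[:,:,::-1]);print(n,c["vfov"],c["cx"],c["cy"],np.round(c["camera_from_world"],4).tolist())
E
```

```text
pics
{'time': 0.0, 'q': [-76.205, 5.01, 10.034, 95.101, 0.001, 90.001], 'qd': [-0.038, 0.111, -0.066, 0.02, 0.022, -0.086], 'joint_efforts': [-0.004, -52.039, 46.48, 0.016, -0.0, 0.0], 'ee_pos': [0.131, -0.534, 0.231], 'tcp_rot': [-179.923, -0.001, 13.794], 'wrist_force': [-0.623, -0.529, -0.311], 'torque': [-0.056, -0.02, -0.005], 'grasp_force': 0.0, 'opening': 0.085}
top 50.124505654624436 319.6692511128134 197.31817995456396 [[-0.0024, -0.9994, 0.0343, -0.0169], [-0.9996, 0.0015, -0.0275, 0.5388], [0.0274, -0.0343, -0.999, 0.9067], [0.0, 0.0, 0.0, 1.0]]
scene 47.20492266953438 317.31030020867337 199.8792794660952 [[-0.4981, 0.867, 0.016, 0.2587], [0.5398, 0.3245, -0.7767, -0.2361], [-0.6786, -0.3783, -0.6297, 1.2864], [0.0, 0.0, 0.0, 1.0]]
```

View pics/top0.png

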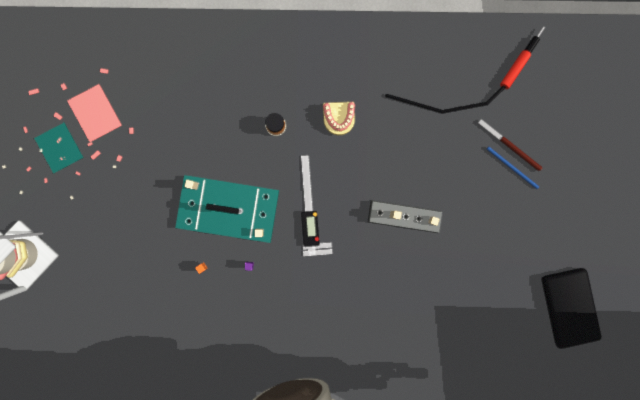

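View pics/scene0.png

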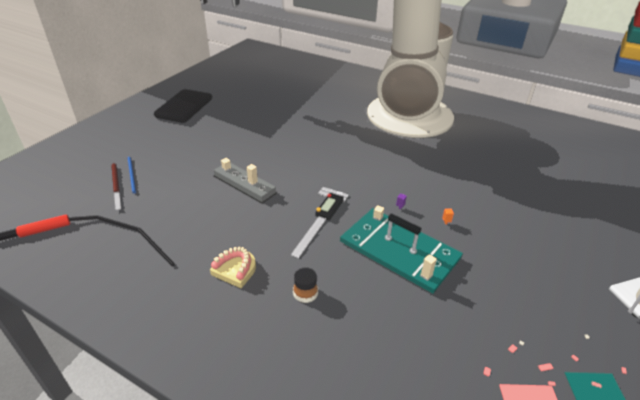

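The top view shows the teal carrier at (228,209) with a long block at (191,184) and a short one at (258,233). The grey stand is at (406,217), with blocks at (397,215) and (435,221). In the scene view, the tall stand block (251,173) is the one nearer the carrier and the short one is at (223,163). The orange (201,268) and purple (249,266) cubes are look-alikes and stay put.

```bash
cat > h.py <<'E'
import cv2,numpy as np
from workcell import bot
def px(cal,p):
    T=cal["camera_from_world"];f=200/np.tan(np.radians(cal["vfov"]/2));c=(T@np.r_[p,1])[:3]
    return np.array([cal["cx"]+f*c[0]/c[2],cal["cy"]+f*c[1]/c[2]])
def ray(cal,uv,z):
    T=np.array(cal["camera_from_world"]);f=200/np.tan(np.radians(cal["vfov"]/2));R=T[:3,:3];o=-R.T@T[:3,3]
    d=R.T@np.array([(uv[0]-cal["cx"])/f,(uv[1]-cal["cy"])/f,1]);return o+d*(z-o[2])/d[2]
def blobs(m,amin):
    n,l,s,c=cv2.connectedComponentsWithStats(m.astype(np.uint8));return [(c[i],s[i],l==i) for i in range(1,n) if s[i,4]>=amin]
E
python3 - <<'E'
from h import *
cal=bot.calibration("top");im=cv2.imread("pics/top0.png");hsv=cv2.cvtColor(im,cv2.COLOR_BGR2HSV);H,S,V=[hsv[...,i].astype(int) for i in range(3)]
teal=(H>75)&(H<100)&(S>120)&(V>50);
for c,s,l in blobs(teal,2000):
    r=cv2.minAreaRect(np.argwhere(l)[:,::-1].astype(np.float32));b=cv2.boxPoints(r)
    P=np.array([ray(cal,p,.018)[:2] for p in b]);print("carrier",c,r,P.round(4).tolist(),P.mean(0))
    # dark holes within
gray=cv2.cvtColor(im,cv2.COLOR_BGR2GRAY)
iv=(H>8)&(H<28)&(S>25)&(S<140)&(V>150)
for c,s,l in blobs(iv,15):
    print("iv",c.round(1),s[:5],ray(cal,c,.061).round(4),ray(cal,c,.041).round(4))
st=(S<60)&(V>70)&(V<150);st[:180]=0;st[250:]=0;st[:,:360]=0;st[:,455:]=0
for c,s,l in blobs(st,200):
    r=cv2.minAreaRect(np.argwhere(l)[:,::-1].astype(np.float32));b=cv2.boxPoints(r)
    P=np.array([ray(cal,p,.018)[:2] for p in b]);print("stand",c,r,P.round(4).tolist(),P.mean(0))
for n,(a,b,cc,d) in dict(carrier=(170,165,110,85),stand=(360,195,90,45)).items():
    cv2.imwrite(f"pics/{n}_crop.png",cv2.resize(im[b:b+d,a:a+cc],None,fx=7,fy=7,interpolation=cv2.INTER_CUBIC))
a=cv2.imread("pics/carrier_crop.png");b=cv2.imread("pics/stand_crop.png")
E
```

```text
carrier [227.3757503  208.87755102] ((226.65367126464844, 208.66458129882812), (96.5322036743164, 53.47978591918945), 9.090276718139648) [[0.4761, 0.285], [0.5864, 0.2682], [0.5543, 0.0692], [0.4433, 0.0868]] [0.51503023 0.17730675]
iv [339.1 117.4] [324 102  31  33 616] [ 0.6993 -0.0558  0.061 ] [ 0.7037 -0.0574  0.041 ]
iv [191.  184.6] [185 181  13   8  80] [0.5632 0.2406 0.061 ] [0.5643 0.2459 0.041 ]
iv [397.2 214.6] [393 210   9  10  71] [ 0.5022 -0.1729  0.061 ] [ 0.5019 -0.1772  0.041 ]
iv [434.9 220.6] [431 216   9  10  66] [ 0.4897 -0.25    0.061 ] [ 0.4891 -0.2561  0.041 ]
iv [258.4 232.5] [255 229   8   8  58] [0.4671 0.1066 0.061 ] [0.4661 0.1088 0.041 ]
iv [ 19.  258.2] [  0 240  37  38 782] [0.4189 0.5734 0.061 ] [0.4167 0.5864 0.041 ]
stand [408.45825875 214.46672091] ((406.9999694824219, 214.49996948242188), (93.99998474121094, 68.99998474121094), -0.0) [[0.4291, -0.1026], [0.5751, -0.1033], [0.5751, -0.3052], [0.428, -0.3035]] [ 0.50183002 -0.20365563]
```

View pics/carrier_crop.png

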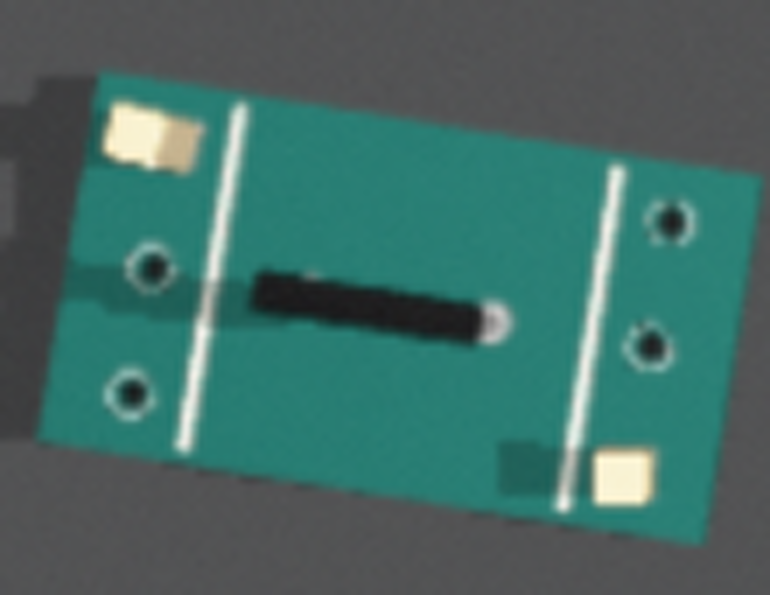

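The enlarged crop confirms it: the left row, holding the tall block with its side visible at (150,137), is the long row. The right row has the short block at (625,477). The free end holes are at crop (130,393) and (670,221). The carrier and stand both have yaw of about -9°, so I'll use tool yaw 81° (closing along their x) throughout.

```bash
python3 -m crank '[{"gripper":45,"travel":[0,0,0],"twist":[0,0,-0.1675]},{"gripper":45,"travel":[0,0,0],"twist":[0,0,-0.1675]},{"gripper":45,"travel":[0,0,0],"twist":[0,0,-0.1675]},{"gripper":45,"travel":[0,0,0],"twist":[0,0,-0.1675]},{"gripper":45,"travel":[0,0,0],"twist":[0,0,-0.1675]},{"gripper":45,"travel":[0,0,0],"twist":[0,0,-0.1675]},{"gripper":45,"travel":[0,0,0],"twist":[0,0,-0.1675]},{"gripper":45,"travel":[0,0,0],"twist":[0,0,0]}]' 30
python3 -m crank '[{"gripper":45,"travel":[38.6,30.8,0],"twist":[0,0,0]},{"gripper":45,"travel":[38.6,30.8,0],"twist":[0,0,0]},{"gripper":45,"travel":[38.6,30.8,0],"twist":[0,0,0]},{"gripper":45,"travel":[38.6,30.8,0],"twist":[0,0,0]},{"gripper":45,"travel":[38.6,30.8,0],"twist":[0,0,0]},{"gripper":45,"travel":[38.6,30.8,0],"twist":[0,0,0]},{"gripper":45,"travel":[38.6,30.8,0],"twist":[0,0,0]},{"gripper":45,"travel":[38.6,30.8,0],"twist":[0,0,0]},{"gripper":45,"travel":[38.6,30.8,0],"twist":[0,0,0]},{"gripper":45,"travel":[38.6,30.8,0],"twist":[0,0,0]},{"gripper":45,"travel":[0,0,0],"twist":[0,0,0]},{"gripper":45,"travel":[0,0,0],"twist":[0,0,0]}]'
python3 - <<'E'
from h import *
cal=bot.calibration("wrist");T=np.array(cal["camera_from_world"]);R=T[:3,:3];o=bot.get_obs()
im=bot.camera("wrist");cv2.imwrite("pics/w1.png",im[:,:,::-1])
print(o["ee_pos"],o["tcp_rot"],cal["vfov"],cal["cx"],cal["cy"],"cam",-R.T@T[:3,3],"axes",R.round(3).tolist())
print(px(cal,[.502,-.173,.061]),px(cal,[.489,-.256,.041]))
E
```

```text
time: 1.1
ee_pos: [0.1311, -0.534, 0.2309]
tcp_rot: [-180.0, -0.0, 80.9]
wrist_force: [0.2, 0.5, 0.2]
opening: 0.0449
grasp_force: 0.0
time: 2.6
ee_pos: [0.4957, -0.2012, 0.231]
tcp_rot: [-180.0, 0.0, 80.9]
wrist_force: [-1.1, -0.5, -0.2]
opening: 0.0449
grasp_force: 0.0
[ 0.49572271 -0.2011815   0.23104746] [-1.79961140e+02  3.88113994e-03  8.08681897e+01] 71.181348189198 322.3901566797295 198.8992799522366 cam [ 0.50793464 -0.12704803  0.3742082 ] axes [[0.988, -0.157, -0.0], [-0.151, -0.945, 0.291], [-0.046, -0.287, -0.957]]
[323.66527676 157.14075889] [323.69108177 220.65484574]
```

View pics/w1.png

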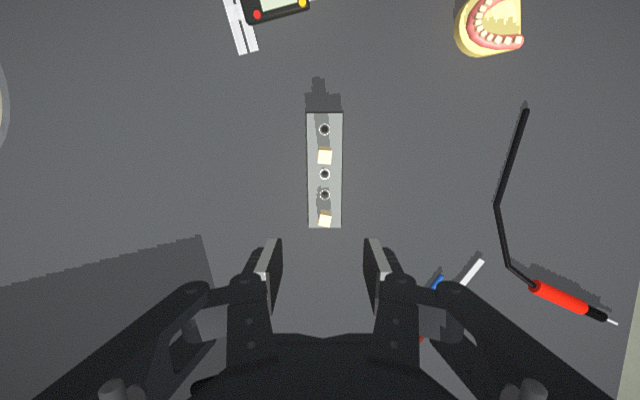

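The wrist view shows the stand upright in the picture, with the long block at (325,156), the short at (325,220) and free holes at (325,129), (325,174) and (324,195). The projected estimates agree within 1–2 px. Moving in over the long block for a finer look.

```bash
python3 -m crank '[{"gripper":40,"travel":[7,0.5,25],"twist":[0,0,0]},{"gripper":40,"travel":[7,0.5,25],"twist":[0,0,0]},{"gripper":40,"travel":[7,0.5,25],"twist":[0,0,0]},{"gripper":40,"travel":[7.5,0,26],"twist":[0,0,0]},{"gripper":40,"travel":[0,0,0],"twist":[0,0,0]},{"gripper":40,"travel":[0,0,0],"twist":[0,0,0]}]'
cat >> h.py <<'E'
def tool(d,yaw):
    y=np.radians(yaw);return np.array([d[0]*np.cos(y)+d[1]*np.sin(y),d[0]*np.sin(y)-d[1]*np.cos(y)])*1000
def ivory(im,smax=110,vmin=200):
    hsv=cv2.cvtColor(im,cv2.COLOR_BGR2HSV).astype(int);H,S,V=hsv[...,0],hsv[...,1],hsv[...,2];return (H>8)&(H<32)&(S>20)&(S<smax)&(V>vmin)
E
python3 - <<'E'
from h import *
cal=bot.calibration("wrist");o=bot.get_obs();im=bot.camera("wrist")[:,:,::-1].copy();cv2.imwrite("pics/w2.png",im)
print(o["ee_pos"],o["tcp_rot"])
for c,s,l in blobs(ivory(im),80):
    r=cv2.minAreaRect(np.argwhere(l)[:,::-1].astype(np.float32))
    print(c,s,r,ray(cal,r[0],.061).round(4),ray(cal,r[0],.041).round(4))
cv2.imwrite("pics/w2c.png",cv2.resize(im[90:330,220:420],None,fx=2.5,fy=2.5,interpolation=cv2.INTER_CUBIC))
E
```

```text
time: 3.4
ee_pos: [0.5018, -0.1741, 0.1316]
tcp_rot: [179.9, 0.0, 80.9]
wrist_force: [0.1, -1.4, -0.1]
opening: 0.04
grasp_force: 0.0
[ 0.5017996  -0.17414501  0.13155307] [1.79928891e+02 1.86742474e-02 8.08899039e+01]
[525.92575619  43.05499542] [ 509    0   64   69 1091] ((528.15771484375, 41.9395751953125), (80.36665344238281, 51.12007141113281), 55.00798034667969) [ 0.6604 -0.0756  0.061 ] [ 0.6741 -0.0734  0.041 ]
[565.63538062  21.42647059] [ 532    0   63   54 2312] ((563.0, 26.5), (53.0, 62.0), 90.0) [ 0.6831 -0.0698  0.061 ] [ 0.699 -0.067  0.041]
[578.24528302  48.25471698] [570  42  16  13 106] ((578.0730590820312, 48.83460998535156), (8.858285903930664, 15.260808944702148), 37.87498474121094) [ 0.6946 -0.0853  0.061 ] [ 0.7115 -0.084   0.041 ]
[593.3627451   47.28431373] [584  42  16  12 102] ((592.626953125, 48.2653923034668), (9.033697128295898, 16.48868751525879), 37.87498474121094) [ 0.7045 -0.0866  0.061 ] [ 0.7223 -0.0853  0.041 ]
[321.77990431 207.3923445 ] [313 200  20  18 209] ((322.5, 208.5), (17.0, 19.0), 90.0) [ 0.5027 -0.1722  0.061 ] [ 0.5017 -0.179   0.041 ]
```

View pics/w2c.png

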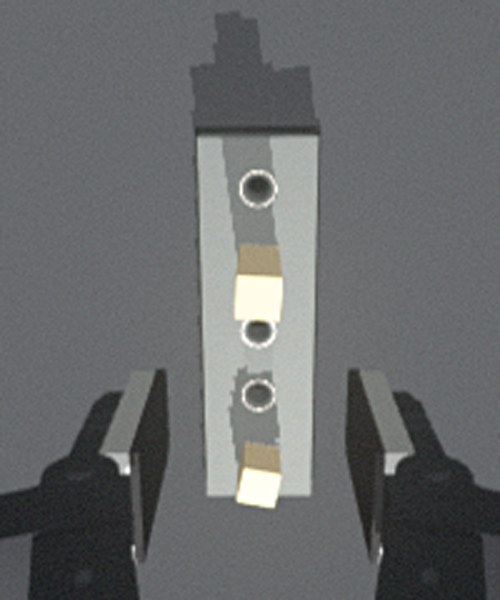

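The crop shows the long block's top face at crop (258,298), i.e. (323,208.6), nearly square to the stand. The short one is at crop (259,488). Descending and gripping the long block.

```bash
python3 -m crank '[{"gripper":40,"travel":[2,0.6,5],"twist":[0,0,0]},{"gripper":40,"travel":[0,0,25],"twist":[0,0,0]},{"gripper":40,"travel":[0,0,25],"twist":[0,0,0]},{"gripper":40,"travel":[0,0,25],"twist":[0,0,0]},{"gripper":40,"travel":[0,0,15],"twist":[0,0,0]},{"gripper":40,"travel":[0,0,9],"twist":[0,0,0]},{"gripper":40,"travel":[0,0,0],"twist":[0,0,0]},{"gripper":40,"travel":[0,0,0],"twist":[0,0,0]}]'
python3 -m crank '[{"gripper":25,"travel":[0,0,0],"twist":[0,0,0]},{"gripper":20,"travel":[0,0,0],"twist":[0,0,0]},{"gripper":10,"travel":[0,0,0],"twist":[0,0,0]},{"gripper":10,"travel":[0,0,0],"twist":[0,0,0]},{"gripper":10,"travel":[0,0,0],"twist":[0,0,0]}]' 40
```

```text
time: 4.45
ee_pos: [0.5033, -0.1716, 0.0272]
tcp_rot: [179.9, 0.0, 81.0]
wrist_force: [0.4, -0.8, -0.5]
opening: 0.04
grasp_force: 0.0
time: 5.08
ee_pos: [0.5029, -0.1715, 0.0267]
tcp_rot: [180.0, 0.0, 81.0]
wrist_force: [-0.7, 0.4, 5.1]
opening: 0.0146
grasp_force: 39.2
```

```bash
python3 -m crank '[{"gripper":10,"travel":[0,0,-15],"twist":[0,0,0]},{"gripper":10,"travel":[0,0,-30],"twist":[0,0,0]},{"gripper":10,"travel":[0,0,-35],"twist":[0,0,0]},{"gripper":10,"travel":[20,-4,-30],"twist":[0,0,0]},{"gripper":10,"travel":[45,-8.5,0],"twist":[0,0,0]},{"gripper":10,"travel":[55,-10.4,0],"twist":[0,0,0]},{"gripper":10,"travel":[55,-10.4,0],"twist":[0,0,0]},{"gripper":10,"travel":[55,-10.4,0],"twist":[0,0,0]},{"gripper":10,"travel":[55,-10.4,0],"twist":[0,0,0]},{"gripper":10,"travel":[55,-10.4,0],"twist":[0,0,0]},{"gripper":10,"travel":[45,-8.5,0],"twist":[0,0,0]},{"gripper":10,"travel":[25,-5,0],"twist":[0,0,0]}]'
python3 -m crank '[{"gripper":10,"travel":[11.4,-1.9,15],"twist":[0,0,0]},{"gripper":10,"travel":[0,0,20],"twist":[0,0,0]},{"gripper":10,"travel":[0,0,13],"twist":[0,0,0]},{"gripper":10,"travel":[0,0,0],"twist":[0,0,0]},{"gripper":10,"travel":[0,0,0],"twist":[0,0,0]}]'
python3 - <<'E'
from h import *
cal=bot.calibration("wrist");o=bot.get_obs();im=bot.camera("wrist")[:,:,::-1].copy();cv2.imwrite("pics/w3.png",im)
print(o["ee_pos"],o["tcp_rot"]);g=px(cal,[.4897,.2572,.018]);print(g)
u,v=g.astype(int);cv2.imwrite("pics/w3c.png",cv2.resize(im[v-100:v+100,u-130:u+130],None,fx=3,fy=3,interpolation=cv2.INTER_CUBIC));print(u,v)
E
```

```text
time: 6.58
ee_pos: [0.4895, 0.248, 0.1369]
tcp_rot: [180.0, -0.0, 81.1]
wrist_force: [-0.7, -1.0, -0.4]
opening: 0.014
grasp_force: 39.0
time: 7.2
ee_pos: [0.4903, 0.257, 0.0889]
tcp_rot: [180.0, -0.0, 80.9]
wrist_force: [-0.1, -0.0, 0.3]
opening: 0.0144
grasp_force: 39.0
[0.4902597  0.25698328 0.08890501] [ 1.79967707e+02 -2.46105383e-02  8.09372433e+01]
[321.07388485 210.66834715]
321 210
```

View pics/w3c.png

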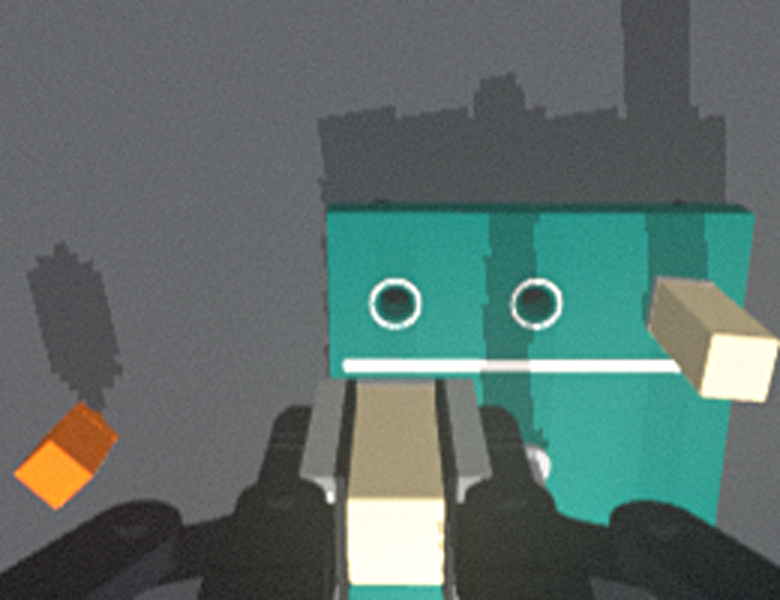

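The free end hole of the long row is at crop (395,303), about (322.7,211), and the held block is straight between the pads. Measuring the ring centre precisely.

```bash
cat >> h.py <<'E'
def ring(im,g,r=22):
    u,v=np.round(g).astype(int);c=im[v-r:v+r,u-r:u+r].astype(int);hs=cv2.cvtColor(im[v-r:v+r,u-r:u+r],cv2.COLOR_BGR2HSV).astype(int)
    m=(hs[...,1]<90)&(hs[...,2]>150);out=[]
    for cc,s,l in blobs(m,15):
        if max(s[2],s[3])>26 or s[4]>200: continue
        e=cv2.fitEllipse(np.argwhere(l)[:,::-1].astype(np.float32));out.append((np.array(e[0])+[u-r,v-r],e[1],s.tolist()))
    return out
E
python3 - <<'E'
from h import *
cal=bot.calibration("wrist");o=bot.get_obs();im=cv2.imread("pics/w3.png")
for g in([322.7,211],[370,211]):
  for c,e,s in ring(im,np.array(g)):
    p=ray(cal,c,.018);t=p[:2]+[.0002,.0007];print(c,e,s,p,"travel",tool(t-o["ee_pos"][:2],o["tcp_rot"][2]))
E
```

```text
[322.26795769 210.72527885] (15.400130271911621, 16.29041290283203) [13, 14, 18, 17, 119] [0.49077425 0.25709346 0.018     ] travel [0.75113072 0.49386597]
[369.37992287 210.81447792] (15.287858009338379, 16.152318954467773) [13, 14, 18, 17, 109] [0.5285523  0.25102635 0.018     ] travel [ 0.70570126 38.75597577]
```

```bash
python3 -m crank '[{"gripper":10,"travel":[0.75,0.5,10],"twist":[0,0,0]},{"gripper":10,"travel":[0,0,20],"twist":[0,0,0]},{"gripper":10,"travel":[0,0,15],"twist":[0,0,0]},{"gripper":10,"travel":[0,0,4],"twist":[0,0,0]},{"gripper":10,"travel":[0,0,3],"twist":[0,0,0]},{"gripper":10,"travel":[0,0,2],"twist":[0,0,0]},{"gripper":10,"travel":[0,0,2],"twist":[0,0,0]},{"gripper":10,"travel":[0,0,0],"twist":[0,0,0]}]'
```

```text
time: 8.25
ee_pos: [0.4906, 0.258, 0.0324]
tcp_rot: [180.0, -0.0, 81.0]
wrist_force: [-0.4, 0.6, -0.7]
opening: 0.0145
grasp_force: 39.0
```

```bash
python3 -m crank '[{"gripper":10,"travel":[0,0,2],"twist":[0,0,0]},{"gripper":10,"travel":[0,0,2],"twist":[0,0,0]},{"gripper":10,"travel":[0,0,1.3],"twist":[0,0,0]},{"gripper":10,"travel":[0,0,0.5],"twist":[0,0,0]},{"gripper":10,"travel":[0,0,0],"twist":[0,0,0]}]'
```

```text
time: 8.88
ee_pos: [0.4905, 0.2579, 0.0267]
tcp_rot: [180.0, -0.0, 81.0]
wrist_force: [-1.8, 0.2, 2.7]
opening: 0.0145
grasp_force: 39.3
```

```bash
python3 -m crank '[{"gripper":25,"travel":[0,0,0],"twist":[0,0,0]},{"gripper":40,"travel":[0,0,0],"twist":[0,0,0]},{"gripper":40,"travel":[0,0,0],"twist":[0,0,0]},{"gripper":40,"travel":[0,0,0],"twist":[0,0,0]},{"gripper":40,"travel":[0,0,-20],"twist":[0,0,0]},{"gripper":40,"travel":[0,0,-45],"twist":[0,0,0]},{"gripper":40,"travel":[0,0,-45],"twist":[0,0,0]},{"gripper":40,"travel":[-30,4.7,0],"twist":[0,0,0]},{"gripper":40,"travel":[-58,9,0],"twist":[0,0,0]},{"gripper":40,"travel":[-58,9,0],"twist":[0,0,0]},{"gripper":40,"travel":[-58,9,0],"twist":[0,0,0]},{"gripper":40,"travel":[-58,9,0],"twist":[0,0,0]}]'
python3 -m crank '[{"gripper":40,"travel":[-58,9,0],"twist":[0,0,0]},{"gripper":40,"travel":[-58,9,0],"twist":[0,0,0]},{"gripper":40,"travel":[-58,9,0],"twist":[0,0,0]},{"gripper":40,"travel":[-50,8,-5],"twist":[0,0,0]},{"gripper":40,"travel":[-22,3.3,15],"twist":[0,0,0]},{"gripper":40,"travel":[0,0,15],"twist":[0,0,0]},{"gripper":40,"travel":[0,0,0],"twist":[0,0,0]},{"gripper":40,"travel":[0,0,0],"twist":[0,0,0]}]'
python3 - <<'E'
from h import *
cal=bot.calibration("wrist");o=bot.get_obs();im=bot.camera("wrist")[:,:,::-1].copy();cv2.imwrite("pics/w4.png",im)
print(o["ee_pos"],o["tcp_rot"]);g=px(cal,[.489,-.256,.041]);print(g)
m=ivory(im,140)|((im.min(2)>190))
for c,s,l in blobs(m,80):
    r=cv2.minAreaRect(np.argwhere(l)[:,::-1].astype(np.float32));p=ray(cal,r[0],.041)
    if np.hypot(*(r[0]-g))<60: print(c,s,r,p.round(4),tool(p[:2]-o["ee_pos"][:2],o["tcp_rot"][2]))
t=bot.camera("top")[:,:,::-1];a=cv2.resize(t[165:250,170:280],None,fx=4,fy=4,interpolation=cv2.INTER_CUBIC);u,v=g.astype(int);b=cv2.resize(im[v-85:v+85,u-80:u+80],None,fx=2,fy=2)
cv2.imwrite("pics/w4c.png",np.hstack([a,b]))
E
```

```text
time: 10.38
ee_pos: [0.4894, -0.009, 0.1367]
tcp_rot: [180.0, -0.0, 81.0]
wrist_force: [1.4, -0.2, -0.1]
opening: 0.0397
grasp_force: 0.0
time: 11.38
ee_pos: [0.4891, -0.2549, 0.1116]
tcp_rot: [-180.0, -0.0, 81.1]
wrist_force: [0.6, 1.1, -0.1]
opening: 0.0398
grasp_force: 0.0
[ 0.48908238 -0.25485359  0.11160107] [-1.79994485e+02 -1.21732143e-02  8.10699363e+01]
[321.97869619 212.23524683]
[323.13333333 211.74492754] [313 202  21  21 345] ((323.1730651855469, 211.6346435546875), (18.63102912902832, 18.43491554260254), 11.309932708740234) [ 0.49   -0.2556  0.041 ] [-0.62773795  1.06452801]
```

View pics/w4c.png

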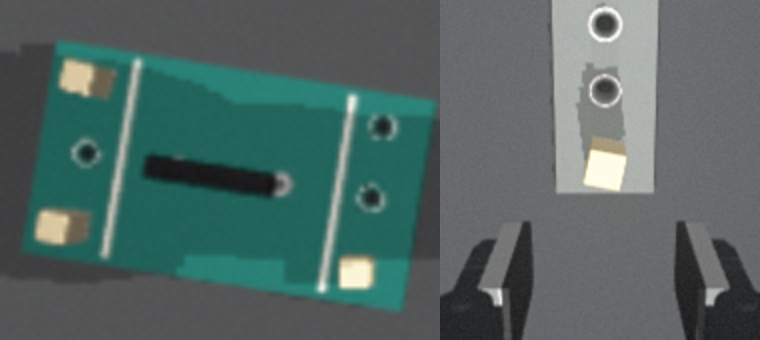

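The left half shows the long block standing in the long row at (62,227) with the carrier unmoved. On the right, the short block (605,170) is turned about 10° clockwise, so I turn the tool to match and then grip.

```bash
python3 -m crank '[{"gripper":40,"travel":[-0.6,1.1,10],"twist":[0,0,0]},{"gripper":40,"travel":[0,0,25],"twist":[0,0,0.16]},{"gripper":40,"travel":[0,0,25],"twist":[0,0,0]},{"gripper":40,"travel":[0,0,20],"twist":[0,0,0]},{"gripper":40,"travel":[0,0,8],"twist":[0,0,0]},{"gripper":40,"travel":[0,0,3.5],"twist":[0,0,0]},{"gripper":40,"travel":[0,0,0],"twist":[0,0,0]},{"gripper":40,"travel":[0,0,0],"twist":[0,0,0]}]'
python3 -m crank '[{"gripper":25,"travel":[0,0,0],"twist":[0,0,0]},{"gripper":20,"travel":[0,0,0],"twist":[0,0,0]},{"gripper":10,"travel":[0,0,0],"twist":[0,0,0]},{"gripper":10,"travel":[0,0,0],"twist":[0,0,0]},{"gripper":10,"travel":[0,0,0],"twist":[0,0,0]}]' 40
```

```text
time: 12.48
ee_pos: [0.4903, -0.2571, 0.0207]
tcp_rot: [179.9, 0.0, 71.8]
wrist_force: [-0.1, -0.0, 0.1]
opening: 0.04
grasp_force: 0.0
time: 13.1
ee_pos: [0.49, -0.257, 0.0203]
tcp_rot: [180.0, 0.0, 71.8]
wrist_force: [-0.0, -0.3, 4.6]
opening: 0.0138
grasp_force: 40.3
```

```bash
python3 -m crank '[{"gripper":10,"travel":[0,0,-15],"twist":[0,0,0]},{"gripper":10,"travel":[0,0,-30],"twist":[0,0,0]},{"gripper":10,"travel":[0,0,-35],"twist":[0,0,0]},{"gripper":10,"travel":[0,0,-15],"twist":[0,0,-0.16]},{"gripper":10,"travel":[35,-0.6,0],"twist":[0,0,0]},{"gripper":10,"travel":[55,-0.9,0],"twist":[0,0,0]},{"gripper":10,"travel":[55,-0.9,0],"twist":[0,0,0]},{"gripper":10,"travel":[55,-0.9,0],"twist":[0,0,0]},{"gripper":10,"travel":[55,-0.9,0],"twist":[0,0,0]},{"gripper":10,"travel":[55,-0.9,0],"twist":[0,0,0]},{"gripper":10,"travel":[35,-0.5,0],"twist":[0,0,0]},{"gripper":10,"travel":[11,0,0],"twist":[0,0,0]}]'
python3 -m crank '[{"gripper":10,"travel":[0,0,10],"twist":[0,0,0]},{"gripper":10,"travel":[0,0,12],"twist":[0,0,0]},{"gripper":10,"travel":[0,0,5],"twist":[0,0,0]},{"gripper":10,"travel":[0,0,0],"twist":[0,0,0]},{"gripper":10,"travel":[0,0,0],"twist":[0,0,0]}]'
python3 - <<'E'
from h import *
cal=bot.calibration("wrist");o=bot.get_obs();im=bot.camera("wrist")[:,:,::-1].copy();cv2.imwrite("pics/w5.png",im)
print(o["ee_pos"],o["tcp_rot"]);g=px(cal,[.5403,.0968,.018]);print(g)
for k in(g,g-[47,0]):
  for c,e,s in ring(im,k):
    p=ray(cal,c,.018);d=tool(p[:2]-o["ee_pos"][:2],o["tcp_rot"][2]);print(c,e,s,p,"travel",d-[1.4,0])
u,v=g.astype(int);cv2.imwrite("pics/w5c.png",cv2.resize(im[v-100:v+100,u-130:u+130],None,fx=3,fy=3,interpolation=cv2.INTER_CUBIC));print(u-130,v-100)
E
```

```text
time: 14.6
ee_pos: [0.5402, 0.0974, 0.1156]
tcp_rot: [180.0, -0.0, 81.1]
wrist_force: [0.2, -0.3, -0.1]
opening: 0.0137
grasp_force: 39.8
time: 15.22
ee_pos: [0.5403, 0.0952, 0.0883]
tcp_rot: [180.0, -0.0, 80.9]
wrist_force: [-0.1, 0.3, 0.1]
opening: 0.0142
grasp_force: 39.8
[0.54033743 0.09519357 0.08827627] [ 1.79977157e+02 -7.37663465e-03  8.09419269e+01]
[321.47782379 209.21512347]
[323.0591507  208.98397446] (15.502872467041016, 16.34111976623535) [15, 14, 19, 17, 115] [0.54159164 0.09679511 0.018     ] travel [0.37902952 0.98642884]
[275.90133286 208.88126945] (15.315003395080566, 16.578266143798828) [15, 14, 19, 17, 117] [0.50402008 0.10283379 0.018     ] travel [  0.42730277 -37.06729267]
191 109
```

View pics/w5c.png

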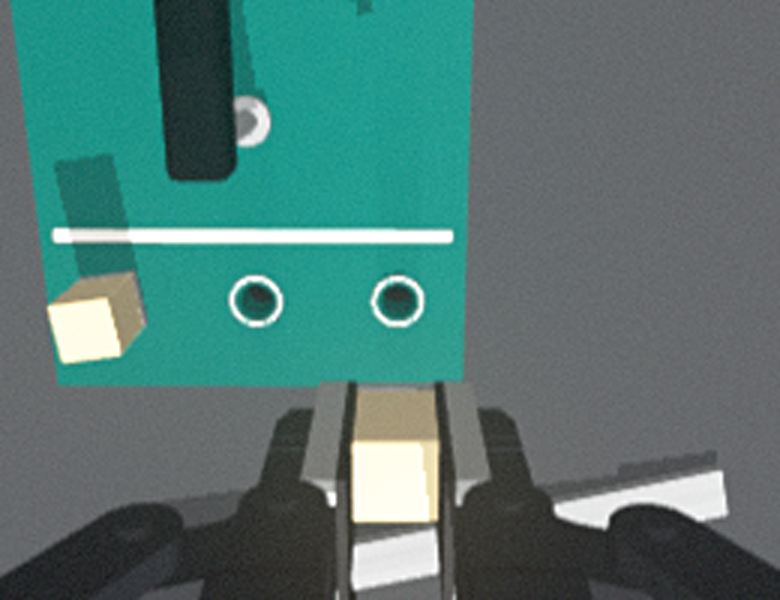

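The free end hole of the short row is at crop (397,301), and the held block is upright between the pads at (395,480). Inserting.

```bash
python3 -m crank '[{"gripper":10,"travel":[0.4,0.9,10],"twist":[0,0,0]},{"gripper":10,"travel":[0,0,20],"twist":[0,0,0]},{"gripper":10,"travel":[0,0,18],"twist":[0,0,0]},{"gripper":10,"travel":[0,0,6],"twist":[0,0,0]},{"gripper":10,"travel":[0,0,3],"twist":[0,0,0]},{"gripper":10,"travel":[0,0,2],"twist":[0,0,0]},{"gripper":10,"travel":[0,0,2],"twist":[0,0,0]},{"gripper":10,"travel":[0,0,0],"twist":[0,0,0]}]'
```

```text
time: 16.27
ee_pos: [0.5412, 0.0958, 0.0271]
tcp_rot: [180.0, -0.0, 81.0]
wrist_force: [-0.2, 0.0, 0.1]
opening: 0.0141
grasp_force: 39.8
```

```bash
python3 -m crank '[{"gripper":10,"travel":[0,0,2],"twist":[0,0,0]},{"gripper":10,"travel":[0,0,2],"twist":[0,0,0]},{"gripper":10,"travel":[0,0,1.5],"twist":[0,0,0]},{"gripper":10,"travel":[0,0,1],"twist":[0,0,0]},{"gripper":10,"travel":[0,0,0.5],"twist":[0,0,0]},{"gripper":10,"travel":[0,0,0],"twist":[0,0,0]}]'
```

```text
time: 17.02
ee_pos: [0.5411, 0.0958, 0.0203]
tcp_rot: [180.0, -0.0, 81.0]
wrist_force: [-2.1, -0.3, 3.4]
opening: 0.0141
grasp_force: 40.3
```

```bash
python3 -m crank '[{"gripper":25,"travel":[0,0,0],"twist":[0,0,0]},{"gripper":40,"travel":[0,0,0],"twist":[0,0,0]},{"gripper":40,"travel":[0,0,0],"twist":[0,0,0]},{"gripper":40,"travel":[0,0,0],"twist":[0,0,0]},{"gripper":40,"travel":[0,0,-20],"twist":[0,0,0]},{"gripper":40,"travel":[0,0,-50],"twist":[0,0,0]},{"gripper":40,"travel":[0,0,-50],"twist":[0,0,0]},{"gripper":40,"travel":[25,-12.5,0],"twist":[0,0,0]},{"gripper":40,"travel":[25,-12.5,0],"twist":[0,0,0]},{"gripper":40,"travel":[25,-12.3,0],"twist":[0,0,0]},{"gripper":40,"travel":[0,0,0],"twist":[0,0,0]},{"gripper":40,"travel":[0,0,0],"twist":[0,0,0]}]'
python3 - <<'E'
from h import *
cal=bot.calibration("wrist");o=bot.get_obs();im=bot.camera("wrist")[:,:,::-1].copy();cv2.imwrite("pics/w6.png",im)
g=px(cal,[.5162,.177,.076]);print(o["ee_pos"],g)
u,v=g.astype(int);s=bot.camera("scene")[:,:,::-1]
hs=cv2.cvtColor(im,cv2.COLOR_BGR2GRAY);m=(hs<50);m[:v-70]=0;m[v+60:]=0;m[:,:u-40]=0;m[:,u+40:]=0
for c,st,l in blobs(m,150):
    r=cv2.minAreaRect(np.argwhere(l)[:,::-1].astype(np.float32));p=ray(cal,r[0],.076);print(st,r,p,tool(p[:2]-o["ee_pos"][:2],o["tcp_rot"][2]))
a=cv2.resize(s[180:310,320:490],(444,340));b=cv2.resize(im[v-100:v+100,u-110:u+110],(374,340));cv2.imwrite("pics/w6c.png",np.hstack([a,b])[:, :800])
E
```

```text
time: 18.52
ee_pos: [0.5162, 0.1755, 0.14]
tcp_rot: [180.0, 0.0, 81.0]
wrist_force: [-0.3, 0.7, -0.7]
opening: 0.0398
grasp_force: 0.0
[0.51616629 0.17545555 0.13995978] [321.58459651 211.84219202]
[315 170  14  78 291] ((321.5, 208.5), (77.0, 13.0), 90.0) [0.51656765 0.17975005 0.076     ] [ 4.30436655 -0.27611092]
[281 238   6  33 158] ((283.5, 254.0), (32.0, 5.0), 90.0) [0.47945076 0.14550396 0.076     ] [-35.33173226 -31.57207446]
```

View pics/w6c.png

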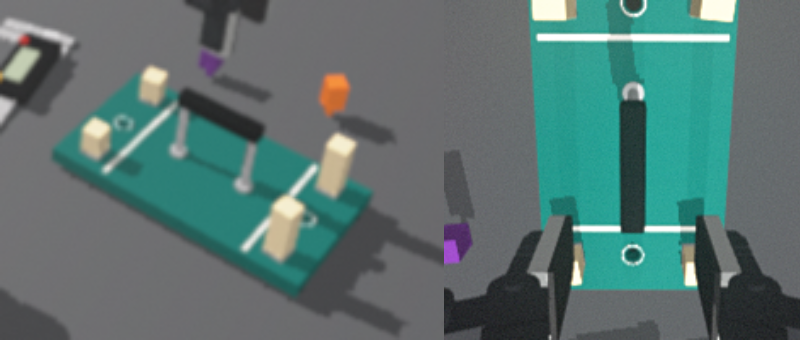

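All four blocks stand seated (scene crop: shorts at (97,138) and (153,85), longs at (285,228) and (338,165)). The black bar is centred between the pads at (632,165). Descending onto the grip.

```bash
python3 -m crank '[{"gripper":40,"travel":[1.2,-0.3,10],"twist":[0,0,0]},{"gripper":40,"travel":[0,0,25],"twist":[0,0,0]},{"gripper":40,"travel":[0,0,25],"twist":[0,0,0]},{"gripper":40,"travel":[0,0,20],"twist":[0,0,0]},{"gripper":40,"travel":[0,0,9],"twist":[0,0,0]},{"gripper":40,"travel":[0,0,0],"twist":[0,0,0]},{"gripper":40,"travel":[0,0,0],"twist":[0,0,0]}]'
python3 -m crank '[{"gripper":25,"travel":[0,0,0],"twist":[0,0,0]},{"gripper":18,"travel":[0,0,0],"twist":[0,0,0]},{"gripper":12,"travel":[0,0,0],"twist":[0,0,0]},{"gripper":5,"travel":[0,0,0],"twist":[0,0,0]},{"gripper":5,"travel":[0,0,0],"twist":[0,0,0]},{"gripper":5,"travel":[0,0,0],"twist":[0,0,0]}]' 100
```

```text
time: 19.5
ee_pos: [0.5164, 0.177, 0.0518]
tcp_rot: [179.9, -0.0, 81.0]
wrist_force: [0.2, -0.1, 0.6]
opening: 0.0399
grasp_force: 0.0
time: 20.25
ee_pos: [0.5159, 0.1771, 0.0515]
tcp_rot: [180.0, -0.0, 81.0]
wrist_force: [-3.9, -2.0, 4.9]
opening: 0.0103
grasp_force: 97.8
```

```bash
python3 -m crank '[{"gripper":5,"travel":[0,0,-2],"twist":[0,0,0]},{"gripper":5,"travel":[0,0,-5],"twist":[0,0,0]},{"gripper":5,"travel":[0,0,-10],"twist":[0,0,0]},{"gripper":5,"travel":[0,0,-14],"twist":[0,0,0]},{"gripper":5,"travel":[0,0,-16],"twist":[0,0,0]},{"gripper":5,"travel":[0,0,-16],"twist":[0,0,0]},{"gripper":5,"travel":[0,0,-15],"twist":[0,0,0]},{"gripper":5,"travel":[0,0,-12],"twist":[0,0,0]},{"gripper":5,"travel":[0,0,-7],"twist":[0,0,0]},{"gripper":5,"travel":[0,0,-3],"twist":[0,0,0]},{"gripper":5,"travel":[0,0,0],"twist":[0,0,0]},{"gripper":5,"travel":[0,0,0],"twist":[0,0,0]}]'
python3 -m crank '[{"gripper":5,"travel":[0,0,0],"twist":[0,0,0]},{"gripper":5,"travel":[0,0,0],"twist":[0,0,0]},{"gripper":5,"travel":[0,0,0],"twist":[0,0,0]},{"gripper":5,"travel":[0,0,0],"twist":[0,0,0]}]'
python3 - <<'E'
from h import *
w=bot.camera("wrist")[:,:,::-1];s=bot.camera("scene")[:,:,::-1]
cv2.imwrite("pics/f.png",np.hstack([cv2.resize(s[80:330,260:560],(420,350)),cv2.resize(w[60:400,120:520],(380,350))]))
E
```

```text
time: 21.75
ee_pos: [0.5158, 0.1769, 0.1504]
tcp_rot: [-180.0, 0.0, 81.0]
wrist_force: [-0.5, 0.1, -4.5]
opening: 0.0099
grasp_force: 97.6
time: 22.25
ee_pos: [0.5159, 0.177, 0.151]
tcp_rot: [-180.0, -0.0, 81.0]
wrist_force: [-0.3, -0.1, -5.3]
opening: 0.0099
grasp_force: 97.6
```

View pics/f.png

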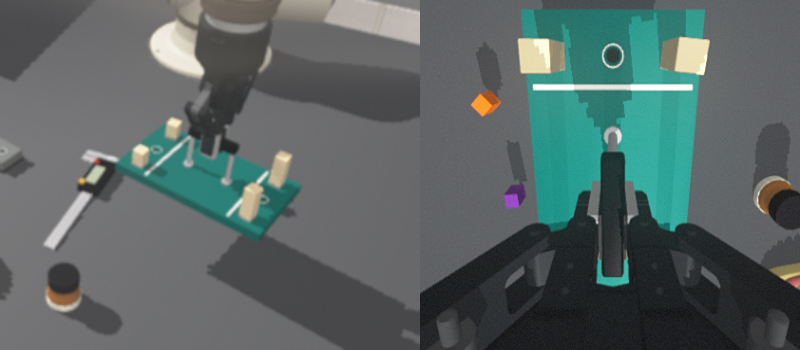

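The lifted carrier holds all four blocks. It looks level, hangs free with its shadow clear of it, and the weight reads a steady 5 N. The bystanders are untouched. I'll do one numeric level check, then hand in.

```bash
python3 - <<'E'
from h import *
cal=bot.calibration("wrist");o=bot.get_obs();im=bot.camera("wrist")[:,:,::-1].copy()
# middle hole of long row, level carrier raised 99.5 mm: expected vs seen; pixel sensitivity to z
y=np.radians(-9.1);p=np.array([.5162-.075*np.sin(y),.177+.075*np.cos(y),.1175]);e=px(cal,p)
print(e,px(cal,p+[0,0,.003])-e,[(c,s) for c,_,s in ring(im,e,28)],o["ee_pos"],o["wrist_force"])
E
```

```text
[322.40994099 114.07742537] [0.00314235 0.00191218] [(array([322.63498306, 113.8081398 ]), [17, 16, 24, 25, 150])] [0.51595653 0.17699206 0.15096974] [ 0.46329811 -0.41487447 -6.19371361]
```

```bash
python3 -c "
from workcell import bot
print(bot.job_done())"
```

```text
the job is handed in; nothing more can be done
None
```

Both blocks are plugged fully down in their own rows, and I handed the job in at about 22 s with the carrier held by its grip 10 cm up and all four blocks in it; it was steady and looked level in the final images, though my numeric check couldn't confirm tilt closely.

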